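Open the dish warmer by its release bar, load the dish and shut the drawer

TASK

Press the dish warmer's long release bar down near its middle, without forcing it, so that both ends go down evenly and the drawer springs out; if one end dips and the drawer stays shut, let the bar up and press a little nearer the end that stayed high. Then lay the petri dish from the log book flat in the drawer, right way up, and push the drawer home until it stays latched. Leave the other things on the bench where they are.

Things in the scene. Friction and masses are not known exactly. Their poses are not given: they have to be found in the camera images.
- warmer: Dish warmer, fixed: flat white box 160 mm deep (x), 210 mm wide (y), flat top 50 mm above the bench; a control pod, 71 mm high, covers the back half of the top. Origin: centre of its underside, on the bench. x points from its front to its back, y to its left as seen from the front (robot side), z up. The drawer is in its front (-x) face.
- bar: Release bar: flat aluminium, 30 mm wide (warmer x), 190 mm long (warmer y), across the warmer's top 45 mm in front of the warmer's origin. Origin at its centre, 62 mm above the bench at rest. It rides on two springs: can go down 11 mm and rock sideways, and rises when let go. At the right point some 9 to 12 N takes it to its stop; over 40 N damages it.
- bar_middle (a point): Middle of the bar's upper face, 66 mm above the bench at rest; y along the bar to the left, z up. The springs are not matched: the point where a press takes both ends down evenly lies up to 30 mm left or right of this middle, differently each time, and must be hit within about 5 mm. Elsewhere the end nearer the press goes lower, the other lags, and pressing harder does not help.
- bar_left_end (a point): Left (+y) end of the bar's upper face, 95 mm from its middle. A hook under each end of the bar holds the drawer; it is clear when that end is about 8 mm below its rest height. The drawer springs out only when both hooks are clear together.
- bar_right_end (a point): Right (-y) end of the bar's upper face, 95 mm from its middle
- drawer (a joint): How far the drawer is out, m: 0 to 0.002 shut and latched, 0.105 fully out. A spring pushes it out along the warmer's -x with 2 to 5 N. To latch it must be pushed in to -0.003 or further (stop at -0.006), which takes some 10 to 15 N at the end as the hooks give way and snap back; then it stays shut by itself.
- drawer_floor (a point): Centre of the drawer's inner floor, on its surface, 22.5 mm above the bench; moves with the drawer, axes as the warmer's. The floor is 109 mm (x) by 142 mm (y); side and back walls rise 14 mm above it, the front panel 27 mm. With the drawer fully out it lies 137.5 mm in front of the warmer's origin, just clear of the warmer's front face.
- drawer_front (a point): Middle of the outer face of the drawer's white front panel (204 mm wide, from 12 to 49 mm above the bench, 10 mm thick), 30 mm above the bench; moves with the drawer. Fully out, it is 202 mm in front of the warmer's origin.
- dish_mid (a point): Centre, half-way up, of the closed petri dish: round, 62 mm over its clear rim (58 mm where gripped), 12 to 14 mm high, about 20 g, lying on the log book. Its z axis is up.
- dish: The same petri dish; origin at the centre of its underside, z up
- log_book: Dark blue closed log book, 210 x 152 x 14 mm, fixed, lying on the bench; origin at the centre of its underside, x along its length
- timer: White lab timer 62 x 62 x 18 mm lying flat, to be left alone; origin at the centre of its underside
- beaker: Clear beaker 52 mm across, 68 mm high, to be left alone; origin at the centre of its underside
- bottle: Reagent bottle 40 mm across, 87 mm high, standing on its own on the bench beside the foam trays, to be left alone; origin at the centre of its underside
- forceps: Steel forceps 122 mm long, 8 mm high, to be left alone; origin at the centre of the underside
- marker: Marker pen 136 mm long, 13 mm high, near the bench's left edge, to be left alone; origin at the centre of the underside
Not all that is in view belongs to the job. What is shaped like the dish but green or red is not meant.

How it is judged:
On the way, in this order (a step that is already met when the one before it is completed fails the run):
1. the bar has let both hooks go and the drawer has sprung out (value of joint drawer above 0.09 m), for 0.1 s.
2. the dish lies flat in the open drawer, let go (x of dish_mid in the frame of drawer_floor between -0.028 and 0.028 m and y of dish_mid in the frame of drawer_floor between -0.048 and 0.048 m and z of dish_mid in the frame of drawer_floor below 0.01 m and angle between dish's own z axis and vertical below 0.12 rad and value of joint drawer above 0.07 m and contact force between the fingers and dish below 0.1 N), for 0.2 s.
At the end, for the whole second after the job is handed in: The drawer is shut and stays latched by itself (less than 5 mm out), the petri dish lies flat (within 7 degrees) and right way up on the drawer's floor inside its walls, at rest, and both ends of the release bar are back up (within 4 mm of their rest height) (value of joint drawer below 0.005 m and linear speed of dish below 0.02 m/s and z of each of bar_left_end, bar_right_end in the frame of warmer above 0.062 m and x of dish_mid in the frame of drawer_floor between -0.035 and 0.035 m and y of dish_mid in the frame of drawer_floor between -0.055 and 0.055 m and z of dish_mid in the frame of drawer_floor below 0.01 m and angle between dish's own z axis and vertical below 0.12 rad); the robot touches nothing.
It fails at once if the release bar is pressed with more than 40 N (contact force between the arm and bar above 40 N).
It fails at once if the release bar is pressed with more than 40 N by the fingers (contact force between the fingers and bar above 40 N).
It fails at once if the timer, beaker, bottle, forceps or marker is moved more than 25 mm (distance of any of timer, beaker, bottle, forceps, marker from where it was at the start of the episode above 0.025 m).
It also fails if it takes over 72 s, if anything falls off the work surface, if the arm or the gripper's body presses on something with over 40 N, if the wrist force passes 120 N, or if a joint passes its speed limit or range.

ROBOT

A 6-joint arm with a two-finger parallel gripper is mounted at the origin on a cart in front of the work surface, level with it; the furniture and walls round the work are solid. World frame = base frame: x ahead of the robot, y to its left, z up, the work surface at z = 0. Lengths are in m, angles in rad, forces in N, time in s.
With the tool pointing down it reaches from about 0.35 to 0.775 m from the base axis. Payload 7.3 kg.
Tool frame: the origin (TCP) lies at the very end of the fingers, on their centre line; the grasp point (between the pads) lies 19 mm behind it; x points along the fingers, y is the direction in which the jaws open and shut, and the axes are right-handed (so a half turn about x gives the same grasp; the last joint's range is limited). The gripper opens to 92 mm and grips with 3 to 60 N. Pads are 19 mm wide; open, the fingers measure 130 mm over their backs; the gripper's body (75 mm by 190 mm) begins 47 mm behind the grasp point.
Start: joints at [-1.392, 0.342, 1.524, -0, 1.275, -0.146], TCP at [0.168, -0.498, 0.227] pointing down, gripper open.
Joint ranges: [-2.53, 2.53], [-0.77, 2.02], [0.04, 2.7], [-1, 4.14], [0.28, 2.66], [-3.11, 3.11]. Speed limits (rad/s): [2.57, 2.57, 3.14, 3.14, 3.14, 3.14].

INTERFACE

Orientations are given as [roll, pitch, yaw] about the fixed x, y, z axes, in that order (R = Rz(yaw) Ry(pitch) Rx(roll)).
In Python, from cell import observe, vision, job gives the robot as it stands.
- The arm moves only by the tool send_rows, never from a script. Its argument "motion" is a list of rows, each an object with "hand": the opening, from -1 (shut) to 1 (fully open), so that 0 is half open; "slide": the shift along the tool's x, y, z in mm, a list of three; "spin": the turn about the tool's x in rad. In form: [{"hand": hand, "slide": [tx, ty, tz], "spin": spin}, ...]. A call has 1 to 8 rows; each row shifts and turns the pose as measured when the row begins, along the tool's axes as they then stand; what a row does not reach is not made up. A row lasts 1/10 s, in which the tool goes at most 50 mm and 8.59 degrees, less where a joint would pass 70% of its speed; a pose out of reach is approached as far as the arm can. A call with a gripper value outside its range is refused whole. The fingers move at their own pace and stop on an object; "grip_force" is the grip in N (left out, the last holds). Time passes only in rows, so rows that do not move let the fingers close. It gives the time, the measured TCP pose, the force and the opening at its end, in the units of the state.
- observe(): the state, without advancing time (a new reading comes with each control period).
- vision.read_camera(name): name is "scene" or "side" or "wrist"; returns a dict with "pixels" (400x640x3 uint8, blue, green, red), "range_z" (400x640 float32, m along the optical axis (not along the pixel's ray), 0 where there is no reading), "fx", "fy", "cx", "cy" (pixels), "world_from_camera" (4x4, takes a point from camera to world coordinates); the wrist camera has in their place "T_tool_cam" (4x4, takes a point from camera to tool coordinates, whose origin is the TCP and whose axes are the tool frame's). Camera axes: x right, y down, z forward; pixel columns grow to the right and rows downward; lengths in m; the calibration is good to about 2 mm. The wrist camera is an equidistant fisheye: a pixel r from the principal point sees the ray r / f radians off the axis. A picture is of the moment at which its call begins: read the wrist's pose just before it.
- job.hand_in(): hands the job in, once; it reports no verdict.
Trained networks look in a picture, given as the dict that the camera call returned (one of the last four; its "shot" number tells which), for a name from the list of things; names that differ only in an ending like _2 or _b are one class to them, and where a whole thing is asked for, a point or a joint stands for the part that bears it (a point fixed in the world has none). Each returns a list of dicts, best first, with "conf" (0 to 1); they miss things now and then, are a little off and sometimes report something else, mostly with a low value. They report only what shows in the picture. A call takes as long as a camera call. They do not tell look-alikes from the thing itself.
- vision.search_frame(picture, thing): "uv" ([column, row] in pixels, amid what is visible of it).
- vision.cut_out(picture, thing): "mask" (400x640 bool, what is visible of it) and "uv" ([column, row] in pixels, amid what is visible of it).
The state is a dict: "time": time; "qpos": joint angles; "qvel": joint speeds; "joint_efforts": joint torques, N m; "tool_pos": TCP position; "tool_rot": TCP orientation; "contact_force": force on the tool from outside, world axes, zero at the start; "torque": the same for the moment, N m; "opening": finger opening in m.
Only numpy, scipy, OpenCV 4.12 (cv2) and the standard library are available. Lean on these libraries where they do the work, as an engineer would, in place of code of your own. Each camera call takes 0.05 s, during which the arm holds its last target.

## Working session

There is one attempt and no reset: what is moved stays moved. The work goes in short steps, Python scripts to look and compute and a tool call to move; the robot and the scene stay as the last step left them, time stands still between calls to the robot, and variables do not carry over. Pictures are saved under pics/ and viewed, and the job is handed in when it is done.

Besides the shell and the picture viewer there is one more tool, called after "Emit:" by a JSON object that holds its "method" and its "body", one argument or row to a line. send_rows: Moves the arm, as the interface text tells. Its arguments: {"type":"object","properties":{"motion":{"type":"array","items":{"type":"object","properties":{"hand":{"type":"number"},"slide":{"type":"array","items":{"type":"number"}},"spin":{"type":"number"}}}},"grip_force":{"type":"number"}},"required":["motion"]}

```bash
mkdir -p pics; ls
cat > h.py <<'E'
import numpy as np, cv2
from cell import observe, vision, job
from scipy.spatial.transform import Rotation as R
def xyz(p,u,v,d=None):
    u=int(round(u));v=int(round(v))
    z=p["range_z"][v,u] if d is None else d
    c=np.array([(u-p["cx"])/p["fx"]*z,(v-p["cy"])/p["fy"]*z,z,1])
    return (p["world_from_camera"]@c)[:3]
def cloud(p):
    v,u=np.mgrid[:400,:640]; z=p["range_z"]
    c=np.stack([(u-p["cx"])/p["fx"]*z,(v-p["cy"])/p["fy"]*z,z,np.ones_like(z)],-1)
    return (c@np.asarray(p["world_from_camera"]).T)[...,:3]
E
python3 - <<'E'
from h import *
o=observe();print({k:np.round(v,3) for k,v in o.items()})
for n in ["scene","side"]:
    p=vision.read_camera(n);cv2.imwrite(f"pics/{n}0.png",p["pixels"]);print(n,p["fx"],p["cx"],p["cy"],np.round(p["world_from_camera"],3).tolist())
    for t in ["bar","drawer_front","dish","log_book","timer","beaker","bottle","forceps","marker"]:
        for r in vision.search_frame(p,t)[:4]:
            print(t,np.round(r["uv"]),round(r["conf"],2),np.round(xyz(p,*r["uv"]),3))
E
```

```text
pics
{'time': np.float64(0.0), 'qpos': array([-1.392,  0.343,  1.525, -0.   ,  1.275, -0.146]), 'qvel': array([-0.002, -0.001, -0.   , -0.   ,  0.001,  0.001]), 'joint_efforts': array([ 1.0000e-03, -4.3124e+01, -2.4422e+01,  7.2000e-02,  5.6000e-02,
       -0.0000e+00]), 'tool_pos': array([ 0.167, -0.497,  0.226]), 'tool_rot': array([-1.684,  1.569,  1.783]), 'contact_force': array([-0.194, -0.74 , -0.306]), 'torque': array([ 0.014,  0.004, -0.006]), 'opening': np.float64(0.092)}
scene 374.4916977296467 323.7173625056621 205.12111755899315 [[-0.714, -0.359, 0.6, -0.146], [-0.7, 0.385, -0.602, 0.42], [-0.015, -0.85, -0.526, 0.607], [0.0, 0.0, 0.0, 1.0]]
bar [241. 208.] 0.62 [ 0.626 -0.034  0.066]
drawer_front [246. 221.] 0.58 [ 0.59  -0.022  0.045]
drawer_front [243. 211.] 0.42 [ 0.629 -0.04   0.052]
dish [443. 217.] 0.65 [ 0.239 -0.447  0.012]
log_book [388. 208.] 0.47 [ 0.383 -0.381  0.01 ]
bottle [385. 176.] 0.42 [ 0.497 -0.518  0.025]
marker [222. 289.] 0.65 [0.455 0.146 0.006]
marker [245. 223.] 0.31 [ 0.589 -0.017  0.042]
side 449.82356919343533 331.73094173666857 196.9961041056
[... 173 characters left out ...]
r_front [306. 266.] 0.65 [ 0.591 -0.024  0.047]
drawer_front [286. 262.] 0.61 [ 0.637 -0.042  0.068]
dish [332. 145.] 0.92 [ 0.424 -0.358  0.028]
dish [380. 224.] 0.89 [ 0.367 -0.091  0.01 ]
dish [355. 204.] 0.85 [ 0.415 -0.165  0.016]
dish [377. 108.] 0.51 [ 0.252 -0.453  0.015]
log_book [326. 153.] 0.78 [ 0.448 -0.339  0.024]
timer [253. 141.] 0.89 [ 0.641 -0.442  0.019]
timer [286. 260.] 0.33 [ 0.635 -0.047  0.066]
beaker [268. 103.] 0.96 [ 0.57  -0.525  0.069]
bottle [290. 100.] 0.82 [ 0.505 -0.52   0.065]
forceps [377. 142.] 0.5 [ 0.289 -0.342  0.007]
marker [372. 317.] 0.65 [0.467 0.138 0.013]
marker [325. 154.] 0.43 [ 0.45  -0.341  0.017]
marker [274. 260.] 0.29 [ 0.665 -0.061  0.049]
```

View pics/scene0.png

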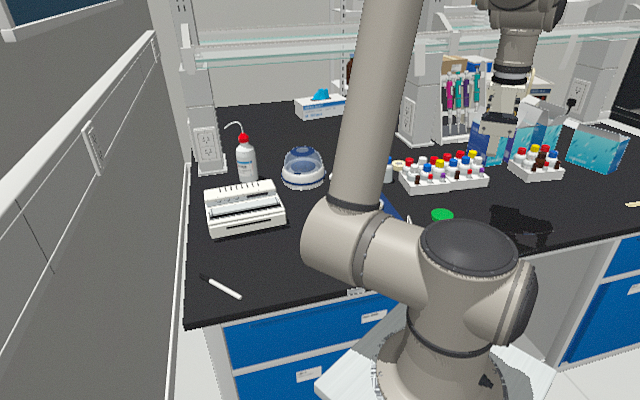

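View pics/side0.png

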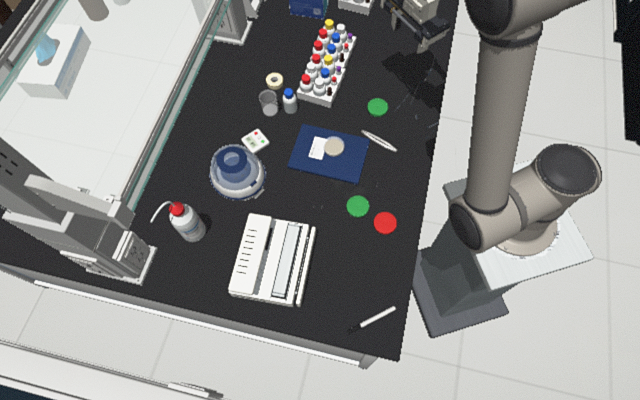

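Side picture, candidates for the dish: the clear/beige one on the log book at (332,146), green at (377,107), green at (358,206) and red at (385,223). By the description I choose (332,146). Next I check it in a crop and fit the warmer's pose.

Run:
```python
from h import *
p=vision.read_camera("side");im=p["pixels"]
a=cv2.resize(im[110:195,270:400],None,fx=4,fy=4,interpolation=cv2.INTER_CUBIC)
b=cv2.resize(im[200:320,215:335],None,fx=4,fy=4,interpolation=cv2.INTER_CUBIC)
cv2.imwrite("pics/c1.png",a);cv2.imwrite("pics/c2.png",b)
C=cloud(p)
def rect(m,n):
    pts=C[m][:,:2].astype(np.float32); r=cv2.minAreaRect(pts*1000); print(n,r,np.median(C[m][:,2]))
for t in ["bar","warmer","dish","log_book","bottle","timer","beaker","forceps"]:
    for r in vision.cut_out(p,t)[:2]:
        m=r["mask"]&(p["range_z"]>0); 
        print(t,round(r["conf"],2),r["uv"],m.sum(),np.percentile(C[m],[2,50,98],axis=0).round(3).tolist())
        rect(m,t)
# region height based
H=C[...,2]
roi=np.zeros_like(H,bool); roi[200:320,215:325]=1
for lo,hi in [(.06,.0685),(.0685,.08),(.045,.056)]:
    m=roi&(H>lo)&(H<hi); m=cv2.morphologyEx(m.astype(np.uint8),cv2.MORPH_OPEN,np.ones((3,3)))>0
    rect(m,(lo,hi,m.sum()))
roi[:]=0; roi[125:165,310:360]=1
m=roi&(H>.022)&(H<.035); print(m.sum(),C[m].mean(0)); print(cv2.minEnclosingCircle((C[m][:,:2]*1000).astype(np.float32)))
```

```text
bar 0.92 [288.3, 257.2] 904 [[0.587, -0.135, 0.062], [0.636, -0.049, 0.067], [0.68, 0.032, 0.071]]
bar ((633.4774780273438, -55.99871826171875), (199.42984008789062, 31.896202087402344), 63.7225456237793) 0.06685140045726035
bar 0.45 [330.7, 146.7] 315 [[0.395, -0.384, 0.024], [0.422, -0.355, 0.029], [0.449, -0.328, 0.034]]
bar ((421.17242431640625, -356.926025390625), (62.24037170410156, 58.12936019897461), 74.0987319946289) 0.0291199673302438
warmer 0.73 [273.2, 260.7] 6006 [[0.564, -0.172, 0.018], [0.669, -0.058, 0.059], [0.771, 0.044, 0.074]]
warmer ((669.0836791992188, -82.38090515136719), (232.92904663085938, 198.02574157714844), 62.93899154663086) 0.058822338237435545
dish 0.91 [382.1, 222.2] 429 [[0.325, -0.126, 0.0], [0.355, -0.093, 0.014], [0.383, -0.063, 0.019]]
dish ((353.39642333984375, -95.86233520507812), (70.48196411132812, 60.79983139038086), 70.01590728759766) 0.014300347916531342
dish 0.89 [356.9, 205.2] 394 [[0.381, -0.188, 0.004], [0.41, -0.159, 0.015], [0.439, -0.131, 0.019]]
dish ((407.678466796875, -160.1649169921875), (66.05707550048828, 60.00171661376953), 1
[... 1521 characters left out ...]
0.015]]
forceps ((282.9110107421875, -347.1374206542969), (16.20594024658203, 109.32316589355469), 34.75809097290039) 0.0076824282636469565
(0.06, 0.0685, np.int64(234)) ((655.8876953125, -62.72454833984375), (190.70498657226562, 77.57005310058594), 63.56996536254883) 0.06635740551177227
(0.0685, 0.08, np.int64(1302)) ((716.4614868164062, -93.86201477050781), (202.45323181152344, 59.909820556640625), 63.27522659301758) 0.07138213942106097
(0.045, 0.056, np.int64(2120)) ((634.8223876953125, -53.596900939941406), (211.16517639160156, 109.4518814086914), 63.06134796142578) 0.05109973746329799
335 [ 0.4214676  -0.35509198  0.02874444]
((421.3721923828125, -337.74468994140625), 65.80451965332031)
```

Run:
```python
import cv2,numpy as np
a=cv2.imread("pics/c1.png");b=cv2.imread("pics/c2.png")
cv2.imwrite("pics/c12.png",cv2.vconcat([cv2.resize(a,(480,314))[:,:],b[:286]]) if 0 else a)
```

```text
(no output)
```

View pics/c1.png

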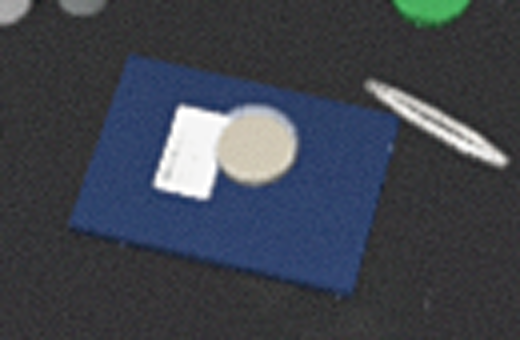

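View pics/c2.png

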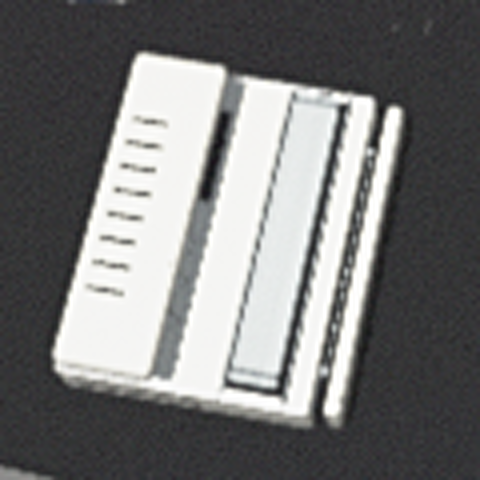

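The crop confirms the beige/clear dish with its rim on the blue book, at side (332,146); the others are green or red. The warmer's bar runs from (297,225) to (275,296), with the drawer front on the robot side. Next I refine the warmer pose and plan the first move.

```bash
cat >> h.py <<'E'
def axes(o=None):
    o=o or observe(); return R.from_euler('xyz',o["tool_rot"]).as_matrix()
def togo(target,ydir=None):
    o=observe(); A=axes(o); d=np.asarray(target)-o["tool_pos"]
    print("t",round(float(o["time"]),2),"pos",np.round(o["tool_pos"],4),"F",np.round(o["contact_force"],1),"open",round(float(o["opening"]),4),"q",np.round(o["qpos"],2))
    print("tool axes",np.round(A,3).tolist()); 
    if ydir is not None:
        yd=np.array([*ydir,0]);out=[]
        for s in (1,-1):
            out.append(round(float(np.arctan2(s*yd@A[:,2],s*yd@A[:,1])),3))
        print("spin options",out)
    print("slide now mm",np.round(A.T@d*1000,1))
E
python3 - <<'E'
from h import *
for n in ["side","scene"]:
    p=vision.read_camera(n);C=cloud(p)
    # warmer
    for th in [np.radians(-26.5)]:
        X=np.array([np.cos(th),np.sin(th)]);Y=np.array([-X[1],X[0]])
        r=vision.cut_out(p,"bar")
        if r:
            m=r[0]["mask"]&(abs(C[...,2]-.066)<.006); P=C[m][:,:2]
            # fit long direction with pca
            c=P.mean(0);w,V=np.linalg.eigh(np.cov((P-c).T));print(n,"bar",r[0]["conf"],c,V[:,1],m.sum(),"yaw",np.degrees(np.arctan2(V[1,1],V[0,1]))-90)
            s=(P-c)@V[:,1];print(np.percentile(s,[1,50,99]))
        H=C[...,2];xy=C[...,:2]-np.array([.674,-.0745]);a=xy@X;b=xy@Y
        near=(abs(a)<.13)&(abs(b)<.13)
        m=near&(abs(H-.0712)<.004)&(a>0.0);print("pod a",np.percentile(a[m],[1,99]),"b",np.percentile(b[m],[1,99]))
        m=near&(H>.04)&(H<.056);print("top a",np.percentile(a[m],[1,99]),"b",np.percentile(b[m],[1,99]))
        m=near&(abs(H-.066)<.004)&(a<-.025);print("bar a",np.percentile(a[m],[1,99]),"b",np.percentile(b[m],[1,99]))
togo([.634,-.0555,.12],Y)
E
```

```text
side bar 0.63 [ 0.63531533 -0.0498628 ] [0.4482619  0.89390227] 892 yaw -26.63222353377048
[-0.09608951  0.00183282  0.09071752]
pod a [0.01623458 0.07629512] b [-0.09783625  0.10135844]
top a [-0.09884147  0.04974481] b [-0.10089623  0.10569539]
bar a [-0.06021167 -0.03034498] b [-0.0918975   0.09531921]
scene bar 0.9 [ 0.63161197 -0.04354937] [0.45088043 0.89258436] 446 yaw -26.800185354810154
[-0.09584596 -0.00024567  0.08935631]
pod a [0.01292055 0.07225307] b [-0.09302437  0.10325837]
top a [-0.10350963  0.01409727] b [-0.09806165  0.10799478]
bar a [-0.06527575 -0.03201093] b [-0.08798456  0.09782752]
t 1.65 pos [ 0.1676 -0.4976  0.2267] F [ 0.1 -0.7 -0.2] open 0.0916 q [-1.39  0.34  1.52 -0.    1.28 -0.15]
tool axes [[0.0, 0.319, -0.948], [-0.0, -0.948, -0.319], [-1.0, 0.0, 0.0]]
spin options [-2.354, 0.787]
slide now mm [ 106.7 -270.1 -583.1]
```

Emit:
{"method": "send_rows", "body": {
  "motion": [
    {"hand":0,"slide":[0,0,0],"spin":0.131},
    {"hand":0,"slide":[0,0,0],"spin":0.131},
    {"hand":0,"slide":[0,0,0],"spin":0.131},
    {"hand":0,"slide":[0,0,0],"spin":0.131},
    {"hand":0,"slide":[0,0,0],"spin":0.131},
    {"hand":0,"slide":[0,0,0],"spin":0.131}
  ]
}}

```text
time: 2.25
tool_pos: [0.1676, -0.4975, 0.2267]
tool_rot: [-1.295, 1.571, 1.356]
contact_force: [0.1, -0.1, -0.2]
opening: 0.049
```

```bash
python3 -c "
from h import *
togo([.633,-.051,.16],[.448,.894])"
```

```text
t 2.25 pos [ 0.1676 -0.4975  0.2267] F [ 0.1 -0.1 -0.2] open 0.049 q [-1.39  0.34  1.52  0.    1.28  0.67]
tool axes [[0.0, -0.471, -0.882], [0.0, -0.882, 0.471], [-1.0, -0.0, 0.0]]
spin options [3.116, -0.026]
slide now mm [  66.7 -613.1 -200.2]
```

Emit:
{"method": "send_rows", "body": {
  "motion": [
    {"hand":0,"slide":[0,-39,-12.5],"spin":-0.026},
    {"hand":0,"slide":[0,-39,-12.5],"spin":0},
    {"hand":0,"slide":[0,-39,-12.5],"spin":0},
    {"hand":0,"slide":[0,-39,-12.5],"spin":0},
    {"hand":0,"slide":[0,-39,-12.5],"spin":0},
    {"hand":0,"slide":[0,-39,-12.5],"spin":0},
    {"hand":0,"slide":[0,-39,-12.5],"spin":0},
    {"hand":0,"slide":[0,-39,-12.5],"spin":0}
  ]
}}

```text
time: 3.05
tool_pos: [0.4035, -0.2614, 0.2264]
tool_rot: [2.322, 1.567, -1.298]
contact_force: [0.7, -0.2, 0.2]
opening: 0.0457
```

Emit:
{"method": "send_rows", "body": {
  "motion": [
    {"hand":0,"slide":[0,-35,-10],"spin":0},
    {"hand":0,"slide":[0,-35,-10],"spin":0},
    {"hand":0,"slide":[0,-35,-10],"spin":0},
    {"hand":0,"slide":[0,-35,-10],"spin":0},
    {"hand":0,"slide":[0,-35,-10],"spin":0},
    {"hand":0,"slide":[0,-35,-10],"spin":0}
  ]
}}

```text
time: 3.65
tool_pos: [0.5594, -0.094, 0.2268]
tool_rot: [2.583, 1.566, -1.035]
contact_force: [0.4, -0.8, -0.7]
opening: 0.0457
```

```bash
python3 -c "
from h import *
togo([.633,-.051,.12],[.448,.894])"
```

```text
t 3.65 pos [ 0.5594 -0.094   0.2268] F [ 0.4 -0.8 -0.7] open 0.0457 q [-0.3   0.42  1.41 -0.    1.31  1.75]
tool axes [[0.003, -0.459, -0.888], [-0.004, -0.888, 0.459], [-1.0, 0.003, -0.004]]
spin options [3.129, -0.012]
slide now mm [106.8 -72.3 -45.2]
```

Emit:
{"method": "send_rows", "body": {
  "motion": [
    {"hand":0,"slide":[20,-30,-19],"spin":-0.012},
    {"hand":0,"slide":[20,-30,-19],"spin":0},
    {"hand":0,"slide":[20,-12,-7],"spin":0},
    {"hand":0,"slide":[15,0,0],"spin":0},
    {"hand":0,"slide":[10,0,0],"spin":0},
    {"hand":0,"slide":[0,0,0],"spin":0}
  ]
}}

```text
time: 4.25
tool_pos: [0.6386, -0.0431, 0.1383]
tool_rot: [2.934, 1.564, -0.665]
contact_force: [0.5, -0.1, 0.1]
opening: 0.0458
```

```bash
python3 -c "
from h import *
togo([.633,-.051,.072],[.448,.894])
p=vision.read_camera('wrist');cv2.imwrite('pics/w1.png',p['pixels']);print(p['fx'],np.round(p['T_tool_cam'],3).tolist())
p=vision.read_camera('side');cv2.imwrite('pics/s1.png',cv2.resize(p['pixels'][180:330,200:400],None,fx=4,fy=4))
"
```

```text
t 4.25 pos [ 0.6386 -0.0431  0.1383] F [ 0.5 -0.1  0.1] open 0.0458 q [-0.19  0.62  1.31 -0.    1.2   1.84]
tool axes [[0.005, -0.442, -0.897], [-0.004, -0.897, 0.442], [-1.0, 0.001, -0.007]]
spin options [-3.134, 0.007]
slide now mm [66.3  9.5  2. ]
309.70691628693146 [[-0.0, -0.272, 0.962, -0.158], [1.0, -0.001, 0.0, 0.002], [0.0, 0.962, 0.272, -0.073], [0.0, 0.0, 0.0, 1.0]]
```

View pics/w1.png

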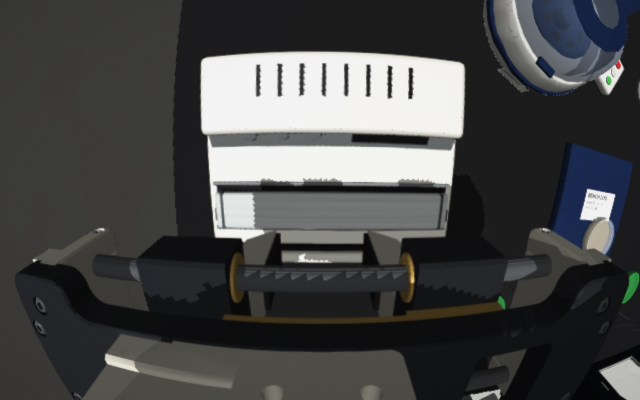

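View pics/s1.png

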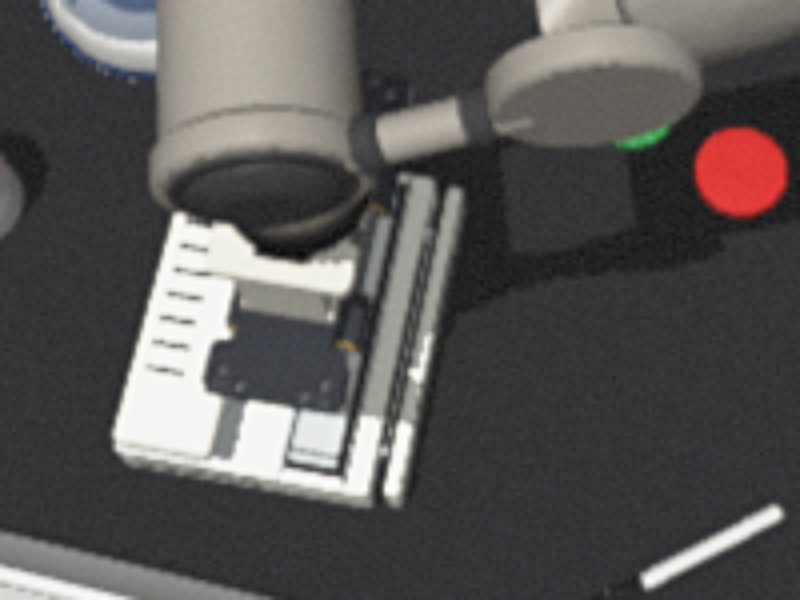

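The wrist picture shows the bar spanning (218,208) to (446,208), centre about 332, with the fingers centred about (322,255). So I shift +9.5 mm along tool y, then go down.

Emit:
{"method": "send_rows", "body": {
  "motion": [
    {"hand":0,"slide":[15,9.5,2],"spin":0.007},
    {"hand":0,"slide":[15,0,0],"spin":0},
    {"hand":0,"slide":[15,0,0],"spin":0},
    {"hand":0,"slide":[8,0,0],"spin":0},
    {"hand":0,"slide":[0,0,0],"spin":0}
  ]
}}

```text
time: 4.85
tool_pos: [0.6368, -0.0547, 0.0936]
tool_rot: [-3.022, 1.548, -0.349]
contact_force: [0.7, 0.1, -0.4]
opening: 0.0457
```

```bash
python3 -c "
from h import *
togo([.633,-.051,.072],[.448,.894])"
```

```text
t 4.85 pos [ 0.6368 -0.0547  0.0936] F [ 0.7  0.1 -0.4] open 0.0457 q [-0.2   0.66  1.38 -0.    1.08  1.84]
tool axes [[0.021, -0.451, -0.892], [-0.008, -0.892, 0.451], [-1.0, -0.003, -0.022]]
spin options [3.138, -0.004]
slide now mm [21.5 -1.5  5.5]
```

Emit:
{"method": "send_rows", "body": {
  "motion": [
    {"hand":0,"slide":[8,-1.5,5],"spin":0},
    {"hand":0,"slide":[5,0,0],"spin":0},
    {"hand":0,"slide":[4,0,0],"spin":0},
    {"hand":0,"slide":[3,0,0],"spin":0}
  ]
}}

```text
time: 5.25
tool_pos: [0.6347, -0.0513, 0.0754]
tool_rot: [-2.992, 1.543, -0.319]
contact_force: [0.2, 0.8, 0.3]
opening: 0.0459
```

```bash
python3 -c "
from h import *
togo([.633,-.051,.055],[.448,.894])"
```

```text
t 5.25 pos [ 0.6347 -0.0513  0.0754] F [0.2 0.8 0.3] open 0.0459 q [-0.2   0.67  1.41 -0.    1.03  1.84]
tool axes [[0.027, -0.452, -0.892], [-0.009, -0.892, 0.451], [-1.0, -0.004, -0.028]]
spin options [3.138, -0.004]
slide now mm [20.3  0.6  2.2]
```

Emit:
{"method": "send_rows", "body": {
  "motion": [
    {"hand":0,"slide":[4,0,1],"spin":0},
    {"hand":0,"slide":[4,0,1],"spin":0},
    {"hand":0,"slide":[3,0,0],"spin":0}
  ]
}}

```text
time: 5.55
tool_pos: [0.6334, -0.0505, 0.0643]
tool_rot: [-2.992, 1.542, -0.318]
contact_force: [-3.4, -0.3, 8.6]
opening: 0.0456
```

Emit:
{"method": "send_rows", "body": {
  "motion": [
    {"hand":0,"slide":[3,0,0],"spin":0},
    {"hand":0,"slide":[3,0,0],"spin":0}
  ]
}}

```text
time: 5.75
tool_pos: [0.6335, -0.0505, 0.0598]
tool_rot: [-2.997, 1.542, -0.323]
contact_force: [-3.7, 0.3, 8.1]
opening: 0.0458
```

Emit:
{"method": "send_rows", "body": {
  "motion": [
    {"hand":0,"slide":[3,0,0],"spin":0},
    {"hand":0,"slide":[3,0,0],"spin":0}
  ]
}}

```text
time: 5.95
tool_pos: [0.6336, -0.0506, 0.0557]
tool_rot: [-2.999, 1.541, -0.325]
contact_force: [-5.0, 0.4, 9.7]
opening: 0.0456
```

Emit:
{"method": "send_rows", "body": {
  "motion": [
    {"hand":0,"slide":[1,0,0],"spin":0},
    {"hand":0,"slide":[0,0,0],"spin":0},
    {"hand":0,"slide":[0,0,0],"spin":0}
  ]
}}

```text
time: 6.25
tool_pos: [0.6336, -0.0505, 0.0581]
tool_rot: [-2.994, 1.539, -0.321]
contact_force: [-3.9, 0.9, 8.9]
opening: 0.0457
```

```bash
python3 -c "
from h import *
togo([.633,-.051,.055],[.448,.894])
p=vision.read_camera('wrist');cv2.imwrite('pics/w2.png',p['pixels'])
p=vision.read_camera('side');cv2.imwrite('pics/s2.png',cv2.resize(p['pixels'][180:330,200:400],None,fx=4,fy=4))
"
```

```text
t 6.25 pos [ 0.6336 -0.0505  0.0581] F [-3.9  0.9  8.9] open 0.0457 q [-0.2   0.69  1.43 -0.    0.99  1.84]
tool axes [[0.03, -0.451, -0.892], [-0.01, -0.892, 0.451], [-1.0, -0.005, -0.031]]
spin options [3.138, -0.004]
slide now mm [3.  0.7 0.4]
```

View pics/s2.png

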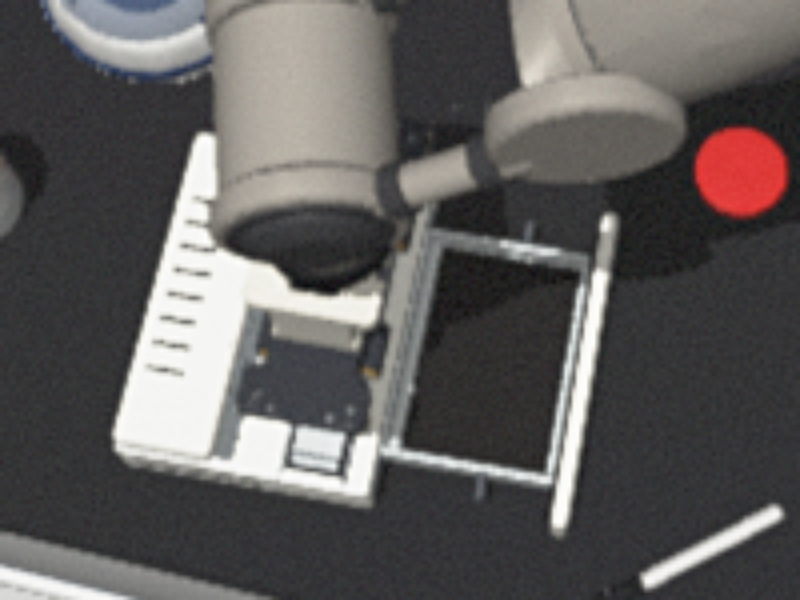

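View pics/w2.png

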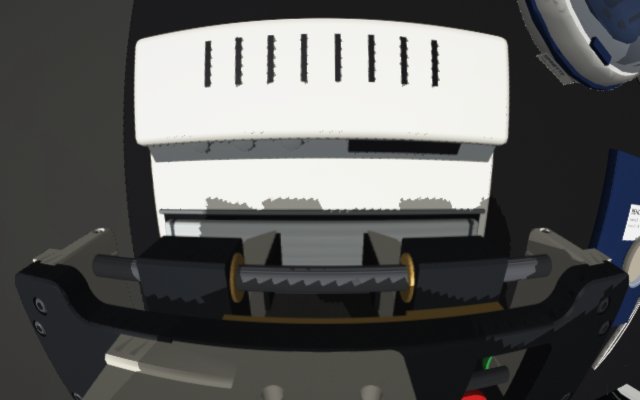

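The drawer has sprung fully out: in the side crop its front panel runs from (610,220) to (560,530). Next I lift off and go to the dish.

Emit:
{"method": "send_rows", "body": {
  "motion": [
    {"hand":0,"slide":[-20,0,0],"spin":0},
    {"hand":0,"slide":[-40,0,0],"spin":0},
    {"hand":0.5,"slide":[-40,0,0],"spin":0},
    {"hand":1,"slide":[-40,0,0],"spin":0},
    {"hand":1,"slide":[0,0,0],"spin":0}
  ]
}}

```text
time: 6.85
tool_pos: [0.6291, -0.0491, 0.2018]
tool_rot: [-2.997, 1.541, -0.323]
contact_force: [0.5, -0.0, 0.5]
opening: 0.0651
```

```bash
python3 -c "
from h import *
togo([.4215,-.355,.14],[.448,.894])"
```

```text
t 6.85 pos [ 0.6291 -0.0491  0.2018] F [ 0.5 -0.   0.5] open 0.0651 q [-0.2   0.54  1.28 -0.    1.3   1.84]
tool axes [[0.028, -0.451, -0.892], [-0.009, -0.892, 0.451], [-1.0, -0.004, -0.029]]
spin options [3.138, -0.004]
slide now mm [ 58.8 366.9  49. ]
```

Emit:
{"method": "send_rows", "body": {
  "motion": [
    {"hand":1,"slide":[0,35,5],"spin":0},
    {"hand":1,"slide":[0,40,5],"spin":0},
    {"hand":1,"slide":[0,40,5],"spin":0},
    {"hand":1,"slide":[0,40,5],"spin":0},
    {"hand":1,"slide":[0,40,5],"spin":0},
    {"hand":1,"slide":[0,40,5],"spin":0},
    {"hand":1,"slide":[0,40,5],"spin":0},
    {"hand":1,"slide":[0,40,5],"spin":0}
  ]
}}

```text
time: 7.65
tool_pos: [0.4479, -0.3162, 0.1954]
tool_rot: [-2.927, 1.54, -0.244]
contact_force: [0.8, -0.8, -0.0]
opening: 0.092
```

Emit:
{"method": "send_rows", "body": {
  "motion": [
    {"hand":1,"slide":[15,40,5],"spin":0},
    {"hand":1,"slide":[15,20,5],"spin":0},
    {"hand":1,"slide":[15,0,0],"spin":0},
    {"hand":1,"slide":[0,0,0],"spin":0}
  ]
}}

```text
time: 8.05
tool_pos: [0.408, -0.3726, 0.1464]
tool_rot: [-2.953, 1.54, -0.278]
contact_force: [-0.4, -0.5, -0.4]
opening: 0.0917
```

```bash
python3 -c "
from h import *
togo([.4215,-.355,.1],[.448,.894])
p=vision.read_camera('wrist');cv2.imwrite('pics/w3.png',p['pixels'])
o=observe();A=axes(o)
T=p['T_tool_cam']
def wr(u,v,zw):
    dx,dy=u-p['cx'],v-p['cy'];r=np.hypot(dx,dy);th=r/p['fx'];d=np.array([dx/r*np.sin(th),dy/r*np.sin(th),np.cos(th)])
    dw=A@T[:3,:3]@d;ow=o['tool_pos']+A@T[:3,3];return ow+dw*(zw-ow[2])/dw[2]
for r in vision.cut_out(p,'dish')[:3]:
    m=r['mask'];vv,uu=np.nonzero(m)
    pts=np.array([wr(u,v,.026) for u,v in zip(uu,vv)])
    print(r['conf'],r['uv'],m.sum(),pts.mean(0),pts.min(0),pts.max(0))
s=vision.read_camera('side');C=cloud(s);cv2.imwrite('pics/s3.png',cv2.resize(s['pixels'],None,fx=1.25,fy=1.25))
X=np.array([.894,-.448]);Y=np.array([.448,.894]);xy=C[...,:2]-np.array([.6733,-.071]);a=xy@X;b=xy@Y;H=C[...,2]
m=(a<-.17)&(a>-.23)&(abs(b)<.13)&(H>.042)&(H<.055);print('front',np.percentile(a[m],[2,50,98]),np.percentile(b[m],[2,98]))
m=(a<-.09)&(a>-.18)&(abs(b)<.06);print('floor z',np.median(H[m]))
m=(abs(a+.045)<.008)&(abs(b)<.09);print('bar z',np.median(H[m]))
m=(abs(a+.045)<.008)&(abs(b-.08)<.01);print('L',np.median(H[m]))
m=(abs(a+.045)<.008)&(abs(b+.08)<.01);print('R',np.median(H[m]))
"
```

```text
t 8.05 pos [ 0.408  -0.3726  0.1464] F [-0.4 -0.5 -0.4] open 0.0917 q [-0.89  0.45  1.59  0.02  1.07  1.14]
tool axes [[0.029, -0.449, -0.893], [-0.008, -0.893, 0.449], [-1.0, -0.006, -0.03]]
spin options [3.14, -0.002]
slide now mm [ 46.6 -21.5  -2.8]
0.75 [296.6, 195.7] 3517 [ 0.41986337 -0.3569176   0.026     ] [ 0.38751674 -0.3880145   0.026     ] [ 0.45100565 -0.32436558  0.026     ]
front [-0.199935   -0.19392456 -0.18686109] [-0.09630923  0.09676603]
floor z 0.023725478261415578
bar z 0.06700930767213875
L 0.06703687037558292
R 0.06712253675653412
```

View pics/w3.png

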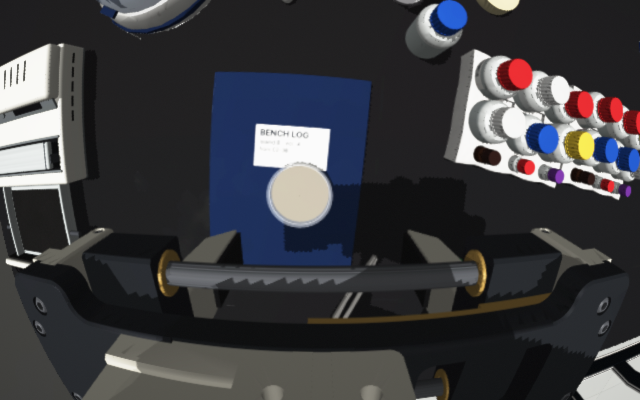

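View pics/s3.png

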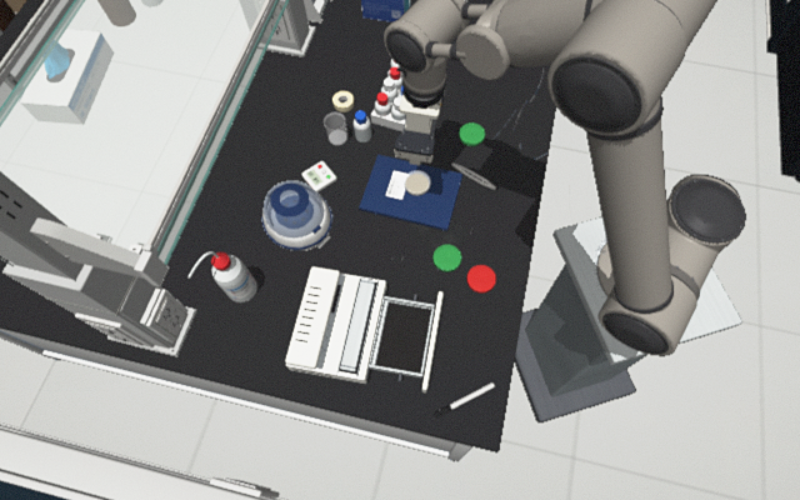

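```bash
python3 -c "
from h import *
togo([.4205,-.356,.05],[.448,.894])
s=vision.read_camera('side');C=cloud(s).reshape(-1,3)
print(np.round(xyz(s,302,98),3))
p=vision.read_camera('wrist');o=observe();A=axes(o);T=p['T_tool_cam']
v,u=np.mgrid[:400,:640];dx,dy=u-p['cx'],v-p['cy'];r=np.hypot(dx,dy)+1e-9;th=r/p['fx']
z=p['range_z'];d=np.stack([dx/r*np.tan(th)*z,dy/r*np.tan(th)*z,z],-1)
W=(d@T[:3,:3].T+T[:3,3])@A.T+o['tool_pos']
for uv in [(465,155),(500,75),(510,75),(445,60),(455,120),(300,195)]: print(uv,np.round(W[uv[1],uv[0]],3))
q=(W-np.array([.4205,-.356,0])); ty=q@A[:,1];tz=q@A[:,2]
m=(z>0)&(abs(ty)<.12)&(abs(tz)<.06)&(W[...,2]>.03)&(W[...,2]<.1)&(v<230);print(m.sum(), W[m].min(0) if m.any() else 0)
"
```

```text
t 8.2 pos [ 0.41   -0.3729  0.1492] F [-0.3  0.2  0.5] open 0.0919 q [-0.89  0.45  1.59  0.02  1.08  1.14]
tool axes [[0.033, -0.447, -0.894], [-0.012, -0.894, 0.447], [-0.999, -0.004, -0.035]]
spin options [-3.141, 0.0]
slide now mm [ 99.3 -19.4   1.6]
[ 0.461 -0.562  0.006]
(465, 155) [ 0.388 -0.516  0.036]
(500, 75) [ 0.448 -0.56   0.077]
(510, 75) [ 0.446 -0.562  0.088]
(445, 60) [ 0.479 -0.553  0.   ]
(455, 120) [ 0.419 -0.528  0.015]
(300, 195) [ 0.421 -0.358  0.028]
1 [ 0.42876778 -0.35657976  0.03014424]
```

Emit:
{"method": "send_rows", "body": {
  "motion": [
    {"hand":0.8,"slide":[20,-19,1.5],"spin":0},
    {"hand":0.8,"slide":[25,0,0],"spin":0},
    {"hand":0.8,"slide":[20,0,0],"spin":0},
    {"hand":0.8,"slide":[10,0,0],"spin":0},
    {"hand":0.8,"slide":[0,0,0],"spin":0}
  ]
}}

```text
time: 8.8
tool_pos: [0.4249, -0.3557, 0.0775]
tool_rot: [3.127, 1.525, -0.473]
contact_force: [-0.1, 0.3, 0.3]
opening: 0.0828
```

```bash
python3 -c "
from h import *
togo([.4205,-.356,.016],[.448,.894])"
```

```text
t 8.8 pos [ 0.4249 -0.3557  0.0775] F [-0.1  0.3  0.3] open 0.0828 q [-0.84  0.53  1.68  0.02  0.89  1.17]
tool axes [[0.041, -0.442, -0.896], [-0.021, -0.897, 0.442], [-0.999, 0.001, -0.046]]
spin options [-3.135, 0.007]
slide now mm [61.3  2.1  6.7]
```

Emit:
{"method": "send_rows", "body": {
  "motion": [
    {"hand":0.8,"slide":[12,2,6],"spin":0.007},
    {"hand":0.8,"slide":[10,0,0],"spin":0},
    {"hand":0.8,"slide":[10,0,0],"spin":0},
    {"hand":0.8,"slide":[8,0,0],"spin":0},
    {"hand":0.8,"slide":[5,0,0],"spin":0},
    {"hand":0.8,"slide":[0,0,0],"spin":0}
  ]
}}

```text
time: 9.4
tool_pos: [0.4237, -0.3582, 0.0341]
tool_rot: [3.079, 1.517, -0.526]
contact_force: [-0.7, 0.8, 0.4]
opening: 0.0828
```

```bash
python3 -c "
from h import *
togo([.4205,-.356,.016],[.448,.894])"
```

```text
t 9.4 pos [ 0.4237 -0.3582  0.0341] F [-0.7  0.8  0.4] open 0.0828 q [-0.85  0.6   1.72  0.02  0.78  1.17]
tool axes [[0.046, -0.447, -0.893], [-0.027, -0.894, 0.446], [-0.999, 0.003, -0.053]]
spin options [-3.141, 0.001]
slide now mm [17.9 -0.6  4.8]
```

Emit:
{"method": "send_rows", "body": {
  "motion": [
    {"hand":0.8,"slide":[6,0,3],"spin":0},
    {"hand":0.8,"slide":[5,0,2],"spin":0},
    {"hand":0.8,"slide":[4,0,0],"spin":0},
    {"hand":0.8,"slide":[2,0,0],"spin":0},
    {"hand":0.8,"slide":[0,0,0],"spin":0}
  ]
}}

```text
time: 9.9
tool_pos: [0.42, -0.3565, 0.0159]
tool_rot: [3.075, 1.516, -0.53]
contact_force: [0.6, -0.0, -0.5]
opening: 0.0827
```

```bash
python3 -c "
from h import *
togo([.4205,-.356,.016],[.448,.894])"
```

```text
t 9.9 pos [ 0.42   -0.3565  0.0159] F [ 0.6 -0.  -0.5] open 0.0827 q [-0.85  0.62  1.74  0.03  0.73  1.16]
tool axes [[0.047, -0.447, -0.893], [-0.027, -0.894, 0.446], [-0.999, 0.004, -0.054]]
spin options [-3.141, 0.001]
slide now mm [-0.1 -0.7 -0.2]
```

Emit:
{"method": "send_rows", "body": {
  "grip_force": 8,
  "motion": [
    {"hand":0,"slide":[0,0,0],"spin":0},
    {"hand":0,"slide":[0,0,0],"spin":0},
    {"hand":0,"slide":[0,0,0],"spin":0},
    {"hand":0,"slide":[0,0,0],"spin":0},
    {"hand":0,"slide":[0,0,0],"spin":0}
  ]
}}

```text
time: 10.4
tool_pos: [0.4204, -0.3569, 0.0164]
tool_rot: [3.068, 1.515, -0.538]
contact_force: [0.4, 0.7, 0.1]
opening: 0.0569
```

Emit:
{"method": "send_rows", "body": {
  "motion": [
    {"hand":0,"slide":[-5,0,0],"spin":0},
    {"hand":0,"slide":[-15,0,0],"spin":0},
    {"hand":0,"slide":[-30,0,0],"spin":0},
    {"hand":0,"slide":[-30,0,0],"spin":0},
    {"hand":0,"slide":[-30,0,0],"spin":0},
    {"hand":0,"slide":[0,0,0],"spin":0}
  ]
}}

```text
time: 11.0
tool_pos: [0.4145, -0.3533, 0.131]
tool_rot: [3.079, 1.517, -0.526]
contact_force: [-0.4, -0.3, -0.2]
opening: 0.057
```

```bash
python3 -c "
from h import *
togo([.5520,-.0100,.13],[.448,.894])
p=vision.read_camera('wrist');cv2.imwrite('pics/w4.png',p['pixels'])"
```

```text
t 11.0 pos [ 0.4145 -0.3533  0.131 ] F [-0.4 -0.3 -0.2] open 0.057 q [-0.86  0.44  1.65  0.02  0.99  1.17]
tool axes [[0.046, -0.447, -0.893], [-0.027, -0.894, 0.446], [-0.999, 0.003, -0.053]]
spin options [-3.141, 0.001]
slide now mm [  -1.9 -368.5   30.5]
```

View pics/w4.png

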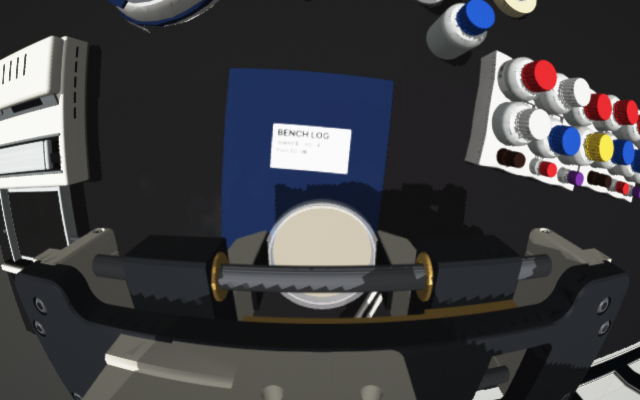

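The dish is held level between the fingers at (322,250). Next I carry it over the drawer.

Emit:
{"method": "send_rows", "body": {
  "motion": [
    {"hand":0,"slide":[-5,-30,3],"spin":0},
    {"hand":0,"slide":[0,-40,4],"spin":0},
    {"hand":0,"slide":[0,-40,4],"spin":0},
    {"hand":0,"slide":[0,-40,4],"spin":0},
    {"hand":0,"slide":[0,-40,4],"spin":0},
    {"hand":0,"slide":[0,-40,4],"spin":0},
    {"hand":0,"slide":[0,-40,4],"spin":0},
    {"hand":0,"slide":[0,-30,3],"spin":0}
  ]
}}

```text
time: 11.85
tool_pos: [0.5202, -0.0631, 0.125]
tool_rot: [3.061, 1.53, -0.554]
contact_force: [0.7, -0.1, -0.1]
opening: 0.0569
```

```bash
python3 -c "
from h import *
togo([.5520,-.0100,.13],[.448,.894])"
```

```text
t 11.85 pos [ 0.5202 -0.0631  0.125 ] F [ 0.7 -0.1 -0.1] open 0.0569 q [-0.26  0.43  1.7  -0.01  0.97  1.79]
tool axes [[0.034, -0.455, -0.89], [-0.021, -0.89, 0.455], [-0.999, 0.003, -0.04]]
spin options [3.134, -0.008]
slide now mm [ -5.  -61.7  -4.4]
```

Emit:
{"method": "send_rows", "body": {
  "motion": [
    {"hand":0,"slide":[-5,-30,-2],"spin":-0.008},
    {"hand":0,"slide":[0,-20,-2],"spin":0},
    {"hand":0,"slide":[0,-5,0],"spin":0},
    {"hand":0,"slide":[0,0,0],"spin":0}
  ]
}}

```text
time: 12.25
tool_pos: [0.5472, -0.0091, 0.1255]
tool_rot: [2.969, 1.538, -0.631]
contact_force: [0.4, 0.3, -0.2]
opening: 0.0568
```

```bash
python3 -c "
from h import *
togo([.5520,-.0100,.13],[.448,.894])
p=vision.read_camera('wrist');cv2.imwrite('pics/w5.png',p['pixels'])
s=vision.read_camera('side');cv2.imwrite('pics/s5.png',cv2.resize(s['pixels'][180:330,200:400],None,fx=4,fy=4))"
```

```text
t 12.25 pos [ 0.5472 -0.0091  0.1255] F [ 0.4  0.3 -0.2] open 0.0568 q [-0.15  0.47  1.63 -0.02  1.01  1.89]
tool axes [[0.026, -0.442, -0.897], [-0.019, -0.897, 0.442], [-0.999, 0.006, -0.032]]
spin options [-3.135, 0.007]
slide now mm [-4.3 -1.4 -4.9]
```

View pics/w5.png

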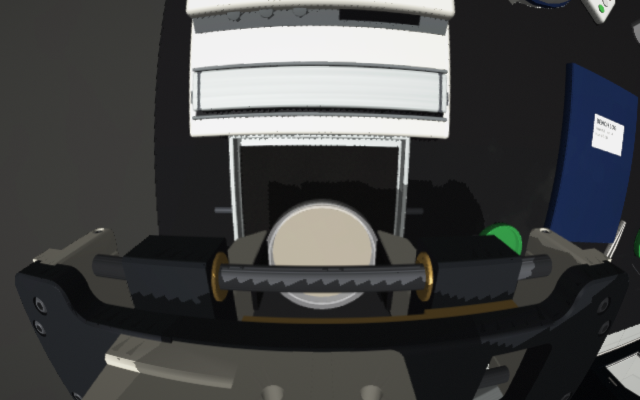

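View pics/s5.png

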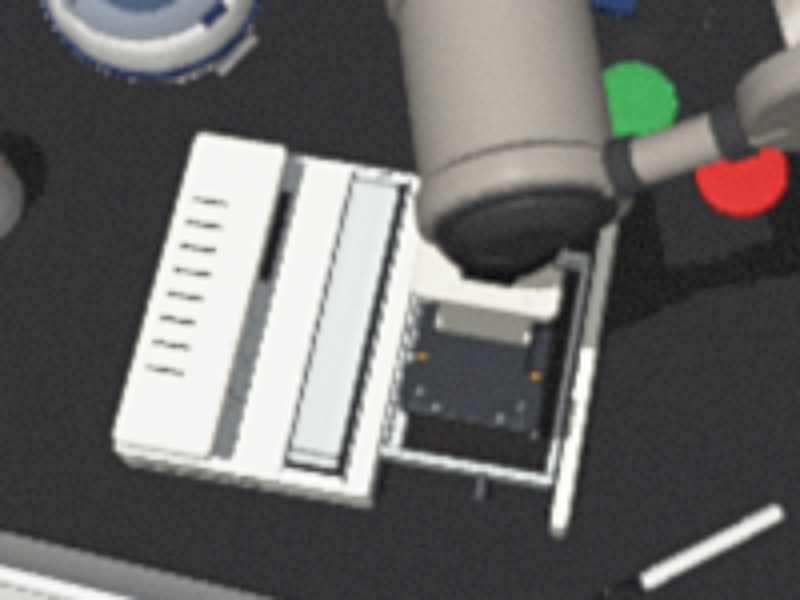

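Laterally centred: the drawer walls are at columns 235 and 405, the dish at 322. Descending.

Emit:
{"method": "send_rows", "body": {
  "motion": [
    {"hand":0,"slide":[12,-1,-2],"spin":0.007},
    {"hand":0,"slide":[15,0,0],"spin":0},
    {"hand":0,"slide":[15,0,0],"spin":0},
    {"hand":0,"slide":[15,0,0],"spin":0},
    {"hand":0,"slide":[8,0,0],"spin":0},
    {"hand":0,"slide":[0,0,0],"spin":0}
  ]
}}

```text
time: 12.95
tool_pos: [0.5487, -0.0176, 0.0553]
tool_rot: [2.918, 1.539, -0.701]
contact_force: [0.3, -0.7, 0.5]
opening: 0.0568
```

```bash
python3 -c "
from h import *
togo([.5520,-.0100,.026],[.448,.894])"
```

```text
t 12.95 pos [ 0.5487 -0.0176  0.0553] F [ 0.3 -0.7  0.5] open 0.0568 q [-0.16  0.57  1.69 -0.02  0.86  1.9 ]
tool axes [[0.024, -0.459, -0.888], [-0.02, -0.888, 0.459], [-1.0, 0.007, -0.031]]
spin options [3.13, -0.012]
slide now mm [29.2 -8.5  1.4]
```

Emit:
{"method": "send_rows", "body": {
  "motion": [
    {"hand":0,"slide":[8,-8,1],"spin":-0.012},
    {"hand":0,"slide":[6,0,0],"spin":0},
    {"hand":0,"slide":[6,0,0],"spin":0},
    {"hand":0,"slide":[4,0,0],"spin":0},
    {"hand":0,"slide":[0,0,0],"spin":0}
  ]
}}

```text
time: 13.45
tool_pos: [0.5531, -0.0105, 0.0301]
tool_rot: [2.939, 1.538, -0.667]
contact_force: [0.8, -0.6, 0.2]
opening: 0.0567
```

```bash
python3 -c "
from h import *
togo([.5520,-.0100,.025],[.448,.894])"
```

```text
t 13.45 pos [ 0.5531 -0.0105  0.0301] F [ 0.8 -0.6  0.2] open 0.0567 q [-0.15  0.61  1.7  -0.02  0.8   1.9 ]
tool axes [[0.026, -0.448, -0.894], [-0.021, -0.894, 0.448], [-0.999, 0.007, -0.033]]
spin options [-3.142, 0.0]
slide now mm [ 5.1 -0.   1.4]
```

Emit:
{"method": "send_rows", "body": {
  "motion": [
    {"hand":0,"slide":[3,0,1],"spin":0},
    {"hand":0,"slide":[1.5,0,0],"spin":0},
    {"hand":0,"slide":[0.5,0,0],"spin":0}
  ]
}}

```text
time: 13.75
tool_pos: [0.5526, -0.0102, 0.0252]
tool_rot: [2.954, 1.537, -0.652]
contact_force: [0.3, 0.6, 0.0]
opening: 0.0567
```

Emit:
{"method": "send_rows", "body": {
  "motion": [
    {"hand":0.4,"slide":[0,0,0],"spin":0},
    {"hand":0.6,"slide":[0,0,0],"spin":0},
    {"hand":0.6,"slide":[0,0,0],"spin":0},
    {"hand":0.6,"slide":[0,0,0],"spin":0},
    {"hand":0.6,"slide":[0,0,0],"spin":0}
  ]
}}

```text
time: 14.25
tool_pos: [0.553, -0.0103, 0.0258]
tool_rot: [2.97, 1.536, -0.636]
contact_force: [-0.2, -0.4, -1.4]
opening: 0.0737
```

Emit:
{"method": "send_rows", "body": {
  "motion": [
    {"hand":0.6,"slide":[-5,0,0],"spin":0},
    {"hand":0.6,"slide":[-10,0,0],"spin":0},
    {"hand":0.6,"slide":[-25,0,0],"spin":0},
    {"hand":0.6,"slide":[-30,0,0],"spin":0},
    {"hand":0.6,"slide":[-30,0,0],"spin":0},
    {"hand":0.6,"slide":[0,0,0],"spin":0}
  ]
}}

```text
time: 14.85
tool_pos: [0.55, -0.0081, 0.1322]
tool_rot: [2.972, 1.536, -0.634]
contact_force: [-0.4, -0.9, -0.4]
opening: 0.0733
```

```bash
python3 -c "
from h import *
togo([.4727,.0300,.12],[.448,.894])
p=vision.read_camera('wrist');cv2.imwrite('pics/w6.png',p['pixels'])
s=vision.read_camera('side');cv2.imwrite('pics/s6.png',cv2.resize(s['pixels'][180:330,200:400],None,fx=4,fy=4))"
```

```text
t 14.85 pos [ 0.55   -0.0081  0.1322] F [-0.4 -0.9 -0.4] open 0.0733 q [-0.14  0.46  1.62 -0.02  1.03  1.9 ]
tool axes [[0.028, -0.448, -0.894], [-0.021, -0.894, 0.448], [-0.999, 0.006, -0.035]]
spin options [-3.142, 0.0]
slide now mm [ 9.2  0.5 86.6]
```

View pics/w6.png

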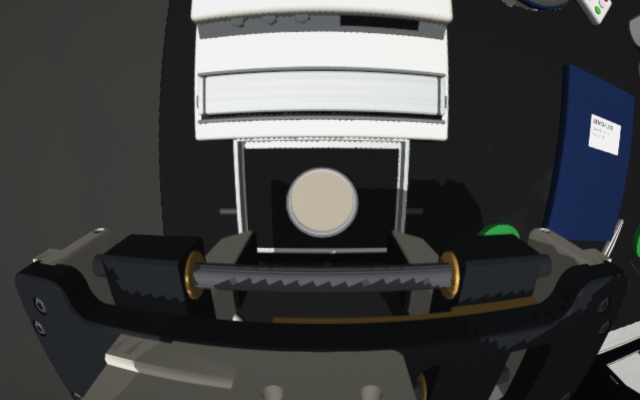

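The dish lies flat in the drawer at (322,202), near its middle and clear of the walls. Now I close the fingers and go in front of the panel.

Emit:
{"method": "send_rows", "body": {
  "motion": [
    {"hand":-1,"slide":[0,0,25],"spin":0},
    {"hand":-1,"slide":[0,0,25],"spin":0},
    {"hand":-1,"slide":[0,0,25],"spin":0},
    {"hand":-1,"slide":[0,0,20],"spin":0},
    {"hand":-1,"slide":[0,0,5],"spin":0},
    {"hand":-1,"slide":[0,0,0],"spin":0}
  ]
}}

```text
time: 15.55
tool_pos: [0.4518, 0.0381, 0.1205]
tool_rot: [2.581, 1.548, -1.026]
contact_force: [0.1, 0.4, 0.0]
opening: 0.0298
```

```bash
python3 -c "
from h import *
togo([.463,.034,.028],[.448,.894])"
```

```text
t 15.55 pos [0.4518 0.0381 0.1205] F [0.1 0.4 0. ] open 0.0298 q [-0.07  0.33  1.87 -0.02  0.92  1.98]
tool axes [[0.012, -0.449, -0.893], [-0.019, -0.893, 0.449], [-1.0, 0.012, -0.019]]
spin options [3.141, -0.001]
slide now mm [ 92.7  -2.5 -10. ]
```

Emit:
{"method": "send_rows", "body": {
  "motion": [
    {"hand":-1,"slide":[20,-2,-3],"spin":0},
    {"hand":-1,"slide":[20,0,0],"spin":0},
    {"hand":-1,"slide":[20,0,0],"spin":0},
    {"hand":-1,"slide":[15,0,0],"spin":0},
    {"hand":-1,"slide":[5,0,0],"spin":0},
    {"hand":-1,"slide":[0,0,0],"spin":0}
  ]
}}

```text
time: 16.15
tool_pos: [0.4629, 0.0344, 0.0369]
tool_rot: [2.715, 1.545, -0.894]
contact_force: [0.7, 0.6, -0.7]
opening: 0.0006
```

```bash
python3 -c "
from h import *
togo([.463,.034,.028],[.448,.894])"
```

```text
t 16.15 pos [0.4629 0.0344 0.0369] F [ 0.7  0.6 -0.7] open 0.0006 q [-0.08  0.49  1.93 -0.03  0.71  1.98]
tool axes [[0.016, -0.45, -0.893], [-0.02, -0.893, 0.45], [-1.0, 0.011, -0.023]]
spin options [3.139, -0.002]
slide now mm [ 8.9  0.2 -0. ]
```

Emit:
{"method": "send_rows", "body": {
  "motion": [
    {"hand":-1,"slide":[8,0,-8],"spin":0},
    {"hand":-1,"slide":[1,0,-8],"spin":0},
    {"hand":-1,"slide":[0,0,-7],"spin":0},
    {"hand":-1,"slide":[0,0,-7],"spin":0},
    {"hand":-1,"slide":[0,0,-7],"spin":0},
    {"hand":-1,"slide":[0,0,-7],"spin":0},
    {"hand":-1,"slide":[0,0,-7],"spin":0}
  ]
}}

```text
time: 16.85
tool_pos: [0.5107, 0.0105, 0.029]
tool_rot: [2.615, 1.549, -0.994]
contact_force: [-2.9, 3.4, -2.3]
opening: 0.0007
```

```bash
python3 -c "
from h import *
togo([.5803,-.0244,.028],[.448,.894])"
```

```text
t 16.85 pos [0.5107 0.0105 0.029 ] F [-2.9  3.4 -2.3] open 0.0007 q [-0.12  0.56  1.81 -0.02  0.76  1.94]
tool axes [[0.012, -0.451, -0.893], [-0.018, -0.893, 0.45], [-1.0, 0.011, -0.018]]
spin options [3.139, -0.003]
slide now mm [  2.4  -0.2 -77.8]
```

Emit:
{"method": "send_rows", "body": {
  "motion": [
    {"hand":-1,"slide":[0,0,-9],"spin":0},
    {"hand":-1,"slide":[0,0,-9],"spin":0},
    {"hand":-1,"slide":[0,0,-9],"spin":0},
    {"hand":-1,"slide":[0,0,-9],"spin":0},
    {"hand":-1,"slide":[0,0,-9],"spin":0},
    {"hand":-1,"slide":[0,0,-9],"spin":0},
    {"hand":-1,"slide":[0,0,-8],"spin":0}
  ]
}}

```text
time: 17.55
tool_pos: [0.5639, -0.0163, 0.029]
tool_rot: [1.806, 1.558, -1.803]
contact_force: [-14.9, 9.9, 11.3]
opening: 0.0006
```

```bash
python3 -c "
from h import *
togo([.5803,-.0244,.028],[.448,.894])"
```

```text
t 17.55 pos [ 0.5639 -0.0163  0.029 ] F [-14.9   9.9  11.3] open 0.0006 q [-0.16  0.64  1.64 -0.02  0.86  1.89]
tool axes [[-0.003, -0.45, -0.893], [-0.013, -0.893, 0.45], [-1.0, 0.013, -0.003]]
spin options [3.139, -0.003]
slide now mm [  1.1  -0.2 -18.3]
```

```bash
python3 -c "
from h import *
togo([.5803,-.0244,.028],[.448,.894])
p=vision.read_camera('wrist');cv2.imwrite('pics/w7.png',p['pixels'])
s=vision.read_camera('side');cv2.imwrite('pics/s7.png',cv2.resize(s['pixels'][180:330,200:400],None,fx=4,fy=4))"
```

```text
t 17.55 pos [ 0.5639 -0.0163  0.029 ] F [-14.9   9.9  11.3] open 0.0006 q [-0.16  0.64  1.64 -0.02  0.86  1.89]
tool axes [[-0.003, -0.45, -0.893], [-0.013, -0.893, 0.45], [-1.0, 0.013, -0.003]]
spin options [3.139, -0.003]
slide now mm [  1.1  -0.2 -18.3]
```

View pics/s7.png

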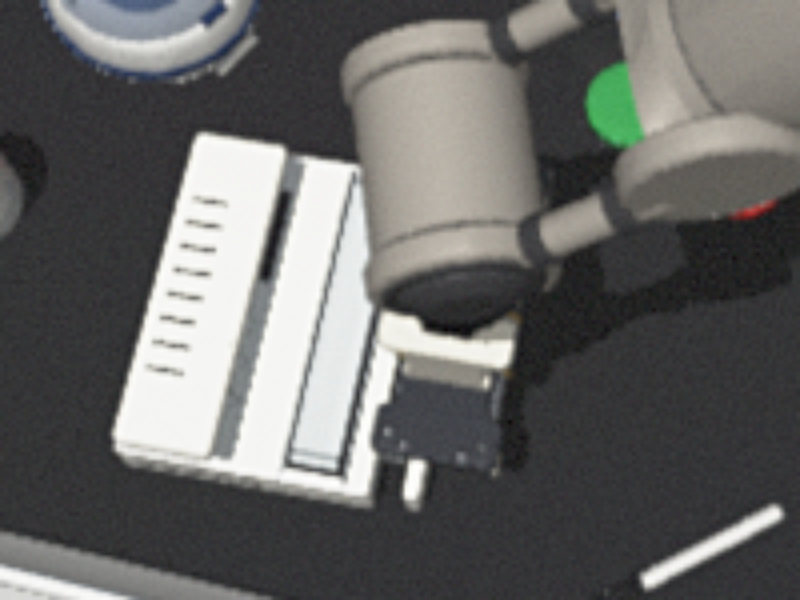

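View pics/w7.png

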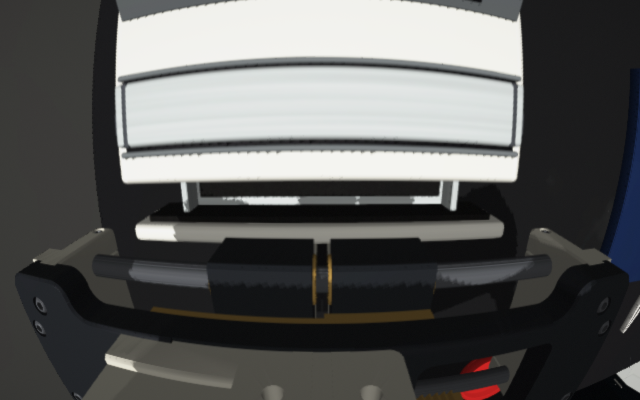

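Side crop: the panel end is at (413,485), roughly 9 mm short of shut, with the hooks starting to resist. I continue in small steps, watching the force.

Emit:
{"method": "send_rows", "body": {
  "motion": [
    {"hand":-1,"slide":[0,0,-5],"spin":0},
    {"hand":-1,"slide":[0,0,-5],"spin":0}
  ]
}}

```text
time: 17.85
tool_pos: [0.5681, -0.0185, 0.0291]
tool_rot: [0.992, 1.554, -2.616]
contact_force: [-15.5, 10.7, 11.5]
opening: 0.0005
```

Emit:
{"method": "send_rows", "body": {
  "motion": [
    {"hand":-1,"slide":[0,0,-6],"spin":0},
    {"hand":-1,"slide":[0,0,-6],"spin":0}
  ]
}}

```text
time: 18.05
tool_pos: [0.576, -0.0225, 0.0292]
tool_rot: [0.744, 1.547, -2.863]
contact_force: [-4.0, 2.5, -0.4]
opening: 0.0008
```

Emit:
{"method": "send_rows", "body": {
  "motion": [
    {"hand":-1,"slide":[0,0,-4],"spin":0},
    {"hand":-1,"slide":[0,0,-4],"spin":0}
  ]
}}

```text
time: 18.25
tool_pos: [0.5821, -0.0256, 0.0291]
tool_rot: [0.648, 1.543, -2.959]
contact_force: [-16.4, 12.2, 10.4]
opening: 0.0005
```

Emit:
{"method": "send_rows", "body": {
  "motion": [
    {"hand":-1,"slide":[0,0,-4],"spin":0},
    {"hand":-1,"slide":[0,0,-4],"spin":0}
  ]
}}

```text
time: 18.45
tool_pos: [0.5818, -0.0255, 0.0293]
tool_rot: [0.429, 1.525, 3.105]
contact_force: [-16.9, 10.4, 12.8]
opening: 0.0007
```

Emit:
{"method": "send_rows", "body": {
  "motion": [
    {"hand":-1,"slide":[0,0,-7],"spin":0},
    {"hand":-1,"slide":[0,0,-7],"spin":0}
  ]
}}

```text
time: 18.65
tool_pos: [0.5815, -0.0254, 0.0296]
tool_rot: [0.306, 1.493, 2.983]
contact_force: [-25.9, 14.8, 20.0]
opening: 0.0009
```

```bash
python3 -c "
from h import *
togo([.5803,-.0244,.028],[.448,.894])
p=vision.read_camera('wrist');cv2.imwrite('pics/w8.png',p['pixels'])
s=vision.read_camera('side');cv2.imwrite('pics/s8.png',cv2.resize(s['pixels'][180:330,200:400],None,fx=4,fy=4))"
```

```text
t 18.65 pos [ 0.5815 -0.0254  0.0296] F [-25.9  14.8  20. ] open 0.0009 q [-0.17  0.7   1.51 -0.    1.01  1.86]
tool axes [[-0.077, -0.447, -0.891], [0.012, -0.894, 0.447], [-0.997, 0.023, 0.074]]
spin options [3.141, -0.001]
slide now mm [ 1.6 -0.4  1.4]
```

View pics/s8.png

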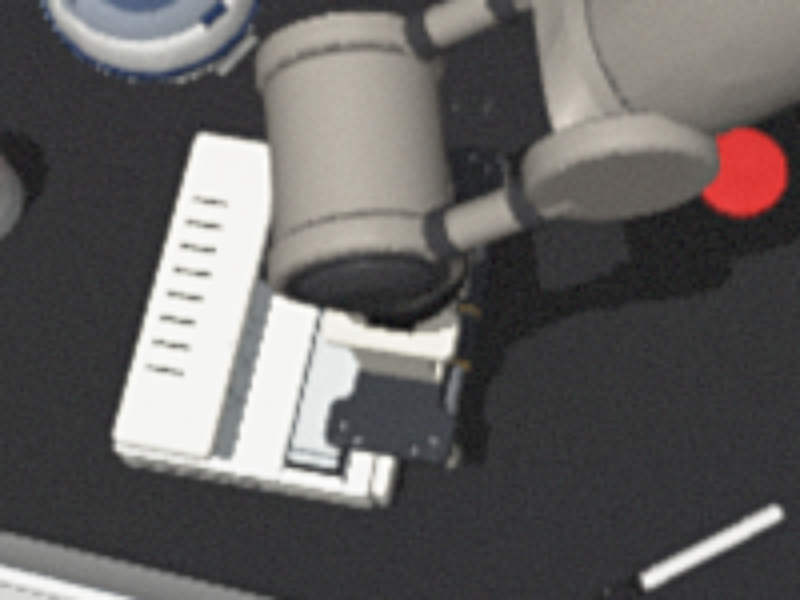

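View pics/w8.png

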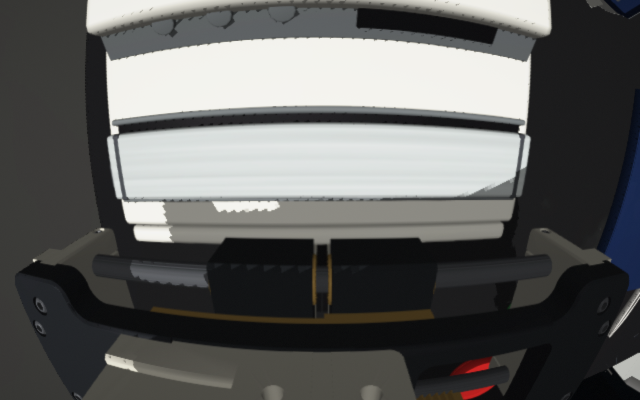

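The drawer is at its stop: the panel is flush with the box, at (385,478) in the crop. I back off gently and check.

Emit:
{"method": "send_rows", "body": {
  "motion": [
    {"hand":-1,"slide":[0,0,3],"spin":0},
    {"hand":-1,"slide":[0,0,8],"spin":0},
    {"hand":-1,"slide":[0,0,20],"spin":0},
    {"hand":-1,"slide":[0,0,20],"spin":0},
    {"hand":-1,"slide":[-20,0,20],"spin":0},
    {"hand":-1,"slide":[-40,0,0],"spin":0},
    {"hand":-1,"slide":[-40,0,0],"spin":0},
    {"hand":-1,"slide":[-40,0,0],"spin":0}
  ]
}}

```text
time: 19.55
tool_pos: [0.5287, 0.0025, 0.1771]
tool_rot: [0.371, 1.499, 3.049]
contact_force: [0.4, -0.2, -0.6]
opening: 0.0003
```

Emit:
{"method": "send_rows", "body": {
  "motion": [
    {"hand":-1,"slide":[-20,30,20],"spin":0},
    {"hand":-1,"slide":[0,40,20],"spin":0},
    {"hand":-1,"slide":[0,40,0],"spin":0},
    {"hand":-1,"slide":[0,40,0],"spin":0},
    {"hand":-1,"slide":[0,0,0],"spin":0}
  ]
}}

```text
time: 20.05
tool_pos: [0.4342, -0.1225, 0.2152]
tool_rot: [0.701, 1.533, -2.903]
contact_force: [-0.7, 0.3, 0.8]
opening: 0.0004
```

```bash
python3 -c "
from h import *
togo([.5803,-.0244,.028],[.448,.894])
p=vision.read_camera('wrist')
s=vision.read_camera('side');cv2.imwrite('pics/s9.png',cv2.resize(s['pixels'],None,fx=1.25,fy=1.25))
C=cloud(s)
X=np.array([.894,-.448]);Y=np.array([.448,.894]);xy=C[...,:2]-np.array([.6733,-.071]);a=xy@X;b=xy@Y;H=C[...,2]
m=(a<-.0)&(a>-.23)&(abs(b)<.09)&(H>.042)&(H<.055);print('front',np.percentile(a[m],[1,50,98]))
for n,bb in [('L',.08),('M',0),('R',-.08)]:
    m=(abs(a+.045)<.008)&(abs(b-bb)<.01);print(n,np.median(H[m]))
for t in ['timer','beaker','bottle','forceps','marker','dish']:
    for r in vision.search_frame(s,t)[:3]: print(t,np.round(r['uv']),round(r['conf'],2))
"
```

```text
t 20.05 pos [ 0.4342 -0.1225  0.2152] F [-0.7  0.3  0.8] open 0.0004 q [-0.43  0.24  1.71 -0.02  1.23  1.61]
tool axes [[-0.036, -0.445, -0.895], [-0.009, -0.895, 0.446], [-0.999, 0.024, 0.029]]
spin options [-3.139, 0.002]
slide now mm [ 180.9 -157.4  -92.3]
front [-0.09667986 -0.06173653 -0.00126555]
L 0.06705841681618085
M 0.06741342687416307
R 0.06706396873976805
timer [254. 142.] 0.9
timer [314. 154.] 0.42
beaker [268. 106.] 0.94
bottle [290. 100.] 0.78
forceps [388. 147.] 0.59
marker [372. 319.] 0.46
dish [381. 224.] 0.9
```

View pics/s9.png

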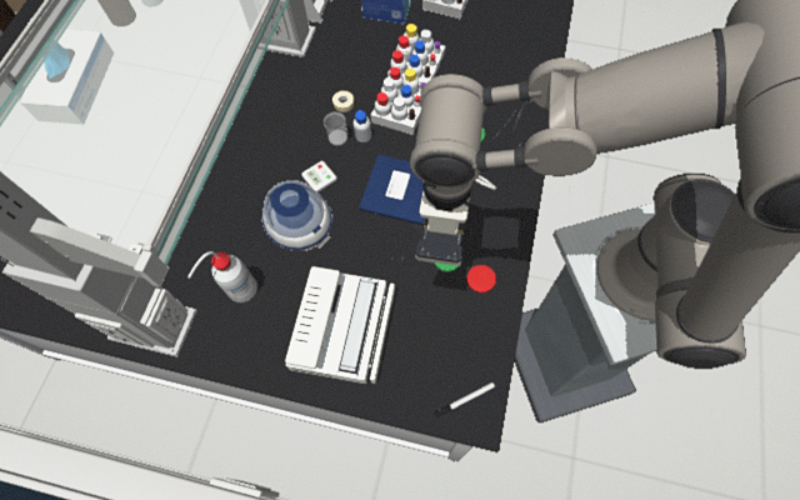

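In the side view the drawer is shut and stays so after the arm left, with the front at (385,330). The bar is level and up, and the timer, beaker, bottle, forceps and marker have not moved. Handing in.

```bash
python3 -c "
from h import *
print(job.hand_in()); print(observe()['time'])"
```

```text
the job is handed in; nothing more can be done
None
the job is handed in; nothing more can be done
```

The drawer is shut and latched with the dish inside, and I handed the job in at about 20 s of the 72 s. The hand-in gives no verdict.

- **Bar:** I pressed it at its middle with both fingers about 46 mm apart along the bar, using about 9–10 N. It went down evenly and the drawer sprang out on the first press.
- **Dish:** I took the beige dish off the log book and set it flat near the middle of the drawer floor. The wrist picture showed it lying free of the fingers and walls.
- **Drawer:** I pushed the front panel in to its stop. Horizontal force was about 18 N as the hooks gave way and about 30 N, briefly, at the stop.

**Last checks, after the arm had backed away:**
- The drawer front measured 96.7 mm in front of the warmer's origin; about 97 mm is shut.
- Left, middle and right of the bar all measured about 67 mm, so it is back up.
- The things to be left alone look unmoved in the side view. Timer, beaker, bottle and marker were found within about 3 pixels of their start. The forceps' reported point shifted by about 12 pixels, but the arm half hid them.
- I could not see the dish once the drawer was shut, so that it still lies flat is inferred from the picture before the push.

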